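# Open the push-and-turn safety cap of the acid bottle

## Task

Open the red safety cap of the bottle on the bench: push it down firmly and, while it is down, turn it counterclockwise (seen from above) about a sixth of a turn until it is free, then let go so that it stands sprung up on its bottle. Leave the bottle with the blue cap shut: do not push its cap.

Things in the scene. Friction and masses are not known exactly. Their poses are not given: they have to be found in the camera images.
- red_cap_top (a point): centre of the red cap's flat top, on its axis, 134 mm above the bench when shut. Cap: round ribbed grip 41 mm in diameter, 24 mm high, on a flange 56 mm wide, 6 mm thick (flange top 24 mm below this point; fingertips may push on it). Grip it at any yaw. Its white bottle, 75 mm wide with a red stripe, is fixed upright in a screwed-down round holder 92 mm wide. z up; moves with the cap.
- red_cap_turn (a joint): turn of the red cap in rad, positive counterclockwise from above (as the white arrows on it point). 0 = shut; a stop inside lets it turn no more than about 0.1 unless pressed. From about 0.85 on it is free to spring up; end stop at 1.15. Turning it while pressed takes under 0.1 N m.
- red_cap_lift (a joint): height of the red cap in m, positive up; 0 = shut, held by its catch. A spring pushes it up with 7 N there and 0.5 N more per mm pressed. It turns only while pressed more than 6 mm (below -0.006, some 10 N); bottom at -0.010 (12 N). Turned free and let go, it springs up to +0.009 and a green band shows on the neck below it.
- blue_cap_top (a point): centre of the flat top of the blue cap of a like bottle (same sizes, blue stripe) in a like holder; this one must stay shut.

How it is judged:
By the outcome, as a careful person would: the job done as asked, in the order asked, and still so for the second after the job is handed in, with the robot touching nothing.
It also fails if it takes over 32 s, if anything falls off the work surface, if the arm or the gripper's body presses on something with over 40 N, if the wrist force passes 120 N, or if a joint passes its speed limit or range.

## Robot

A 6-joint arm with a two-finger parallel gripper is mounted at the origin on a cart in front of the work surface, level with it; the furniture and walls round the work are solid. World frame = base frame: x ahead of the robot, y to its left, z up, the work surface at z = 0. Lengths are in m, angles in rad, forces in N, time in s.
With the tool pointing down it reaches from about 0.35 to 0.975 m from the base axis. Payload 4.9 kg.
Tool frame: the origin (TCP) lies at the very end of the fingers, on their centre line; the grasp point (between the pads) lies manip.grip_point_offset behind it (manip.grip_point_offset is the distance from the TCP to the grasp point, in m); z points along the fingers, y is the line along which they close (so a half turn about z gives the same grasp; the last joint's range is limited). The gripper opens to 85 mm and grips with 20 to 120 N. Pads are 22 mm wide; open, the fingers measure 114 mm over their backs; the gripper's body (76 mm by 85 mm) begins 54 mm behind the grasp point. The pads swing forward as they close: fully open they stand 13 mm farther back than shut.
Start: joints at [1.178, 0.053, 1.613, -0, 1.476, -0.119], TCP at [0.169, 0.602, 0.231] pointing down, gripper open.
Joint ranges: [-3.01, 3.01], [-1.01, 2.22], [0.06, 2.58], [-1.02, 4.17], [0.09, 2.62], [-3.14, 3.14]. Speed limits (rad/s): [2.57, 2.57, 3.14, 3.14, 3.14, 3.14].

## Interface

Orientations are given as a unit quaternion [w, x, y, z].
In Python, from plant import manip gives the robot as it stands.
- The arm moves only by the shell command python3 -m crank 'ROWS' [OPENING]. ROWS is JSON, a list of rows, each an object of numbers: "x", "y", "z": the shift along the tool's x, y, z in cm; "turn": the turn about the tool's z in rad. In form: [{"x": .., "y": .., "z": .., "turn": ..}, ...]. A call has 1 to 5 rows; each row shifts and turns the commanded pose from where the row before left it, along the tool's axes as they then stand; what a row does not reach is not made up. A row lasts 1/10 s, in which the tool goes at most 50 mm and 8.59 degrees, less where a joint would pass 70% of its speed; a pose out of reach is approached as far as the arm can. A call with a gripper value outside its range is refused whole. OPENING is the opening in per cent of the stroke, from 0 (shut) to 100 (fully open), set as the call begins (- or left out, the last holds). The fingers move at their own pace and stop on an object; the grip force is fixed at half the most. Time passes only in rows, so rows that do not move let the fingers close. It gives the time, the measured TCP pose, the force, the opening and the grip force at its end, in the units of the state.
- manip.state(): the state, without advancing time (a new reading comes with each control period).
- manip.grab_frame(name): name is "side" or "top"; returns (picture, depth): 480x640x3 uint8, red, green, blue; 480x640 float32, m along the optical axis (not along the pixel's ray), 0 where there is no reading.
- manip.camera_model(name): a dict with "mtx" (3x3 intrinsics, pixels), "world_to_cam" (4x4, takes a point from world to camera coordinates). Camera axes: x right, y down, z forward; pixel columns grow to the right and rows downward; lengths in m; the calibration is good to about 2 mm. A picture is of the moment at which its call begins. camera_model takes no time and is no camera call.
- manip.job_done(): hands the job in; it is judged then, once.
The state is a dict: "time": time; "joint_pos": joint angles; "joint_vel": joint speeds; "joint_efforts": joint torques, N m; "tool_pos": TCP position; "tool_rot": TCP orientation; "contact_force": force on the tool from outside, world axes, zero at the start; "ft_torque": the same for the moment, N m; "gripper_width": opening from 0.0 (shut) to 1.0 (fully open); "grasp_force": force on a finger pad.
Only numpy, scipy, OpenCV 4.12 (cv2) and the standard library are available. Lean on these libraries where they do the work, as an engineer would, in place of code of your own. Each camera call takes 0.05 s, during which the arm holds its last target. There are 200 camera calls.

## Working session

There is one attempt and no reset: what is moved stays moved. The work goes in short steps, Python scripts to look and compute and a shell command to move; the robot and the scene stay as the last step left them, time stands still between calls to the robot, and variables do not carry over. Pictures are saved under pics/ and viewed, at most 10 in all, crops included, and the job is handed in when it is done.

```bash
mkdir -p pics; cat > h.py <<'E'
import numpy as np,cv2
from plant import manip
def pts(name):
    im,d=manip.grab_frame(name); m=manip.camera_model(name)
    K=np.array(m["mtx"]);T=np.linalg.inv(np.array(m["world_to_cam"]))
    v,u=np.mgrid[:480,:640]
    P=np.stack([(u-K[0,2])/K[0,0]*d,(v-K[1,2])/K[1,1]*d,d],-1)@T[:3,:3].T+T[:3,3]
    P[d==0]=np.nan
    return im,P
E
python3 - <<'E'
from h import *
s=manip.state();print({k:np.round(v,3) for k,v in s.items()},manip.grip_point_offset)
ims=[]
for n in("top","side"):
    im,P=pts(n);ims.append(im);h=cv2.cvtColor(im,cv2.COLOR_RGB2HSV)
    for c,m in(("red",((h[...,0]<8)|(h[...,0]>172))),("blue",(h[...,0]>100)&(h[...,0]<128))):
        m=m&(h[...,1]>120)&(h[...,2]>60)
        nn,l,st,ce=cv2.connectedComponentsWithStats(m.astype(np.uint8))
        for i in range(1,nn):
            if st[i,4]>60:
                q=P[l==i];q=q[~np.isnan(q[:,0])]
                if len(q)==0: continue
                t=q[(q[:,2]>.128)&(q[:,2]<.142)]
                print(n,c,st[i],ce[i].round(),"zmax",np.percentile(q[:,2],[5,50,98]).round(3),"top",len(t),t.mean(0).round(4) if len(t) else "",((t.min(0)+t.max(0))/2).round(4) if len(t) else "")
cv2.imwrite("pics/a.png",cv2.resize(np.vstack(ims)[...,::-1],(400,600)))
cv2.imwrite("pics/top.png",ims[0][...,::-1]);cv2.imwrite("pics/side.png",ims[1][...,::-1])
E
```

```text
{'time': np.float64(0.0), 'joint_pos': array([ 1.178,  0.053,  1.614,  0.   ,  1.476, -0.119]), 'joint_vel': array([ 0.   ,  0.001, -0.   ,  0.   , -0.001, -0.001]), 'joint_efforts': array([-2.0000e-03, -3.9367e+01, -3.7018e+01, -0.0000e+00,  7.0000e-03,
        0.0000e+00]), 'tool_pos': array([0.169, 0.601, 0.23 ]), 'tool_rot': array([-0.   ,  0.136,  0.991, -0.001]), 'contact_force': array([ 0.857,  0.397, -0.048]), 'ft_torque': array([-0.013,  0.002, -0.066]), 'grasp_force': np.float64(0.0), 'gripper_width': np.float64(1.001)} 0.0187
top red [497 110  37  27 153] [516. 122.] zmax [0.001 0.021 0.059] top 0  
top red [395 238  26  25 421] [408. 250.] zmax [0.108 0.132 0.136] top 258 [ 0.5531 -0.1433  0.1333] [ 0.5537 -0.1436  0.1332]
top red [318 454  64  26 828] [350. 465.] zmax [0.008 0.012 0.019] top 0  
top blue [235 217  25  25 379] [246. 229.] zmax [0.108 0.132 0.136] top 237 [0.6025 0.1895 0.1333] [0.6026 0.1906 0.133 ]
top blue [447 220  36  29 627] [463. 235.] zmax [0.01  0.023 0.048] top 0  
side red [120  17  15  20 107] [127.  24.] zmax [0.519 0.544 0.557] top 0  
side r
[... 321 characters left out ...]
 zmax [0.049 0.054 0.06 ] top 0  
side blue [594 185  31  24 552] [608. 196.] zmax [-0.048 -0.011  0.012] top 0  
side blue [310 219  23  19 274] [321. 228.] zmax [0.106 0.12  0.133] top 80 [0.6032 0.1819 0.1313] [0.6041 0.1835 0.1307]
side blue [277 221  23  17 147] [289. 228.] zmax [0.008 0.015 0.017] top 0  
side blue [232 223  40  19 310] [253. 231.] zmax [0.008 0.018 0.022] top 0  
side blue [267 239  40  12 184] [284. 245.] zmax [0.005 0.015 0.021] top 0  
side blue [358 263   6  15  85] [360. 270.] zmax [0.019 0.036 0.051] top 0  
side blue [509 397  19  28  62] [519. 412.] zmax [0.001 0.022 0.027] top 0  
side blue [ 314  404   55   53 1513] [339. 437.] zmax [0.002 0.021 0.025] top 0
```

View pics/top.png

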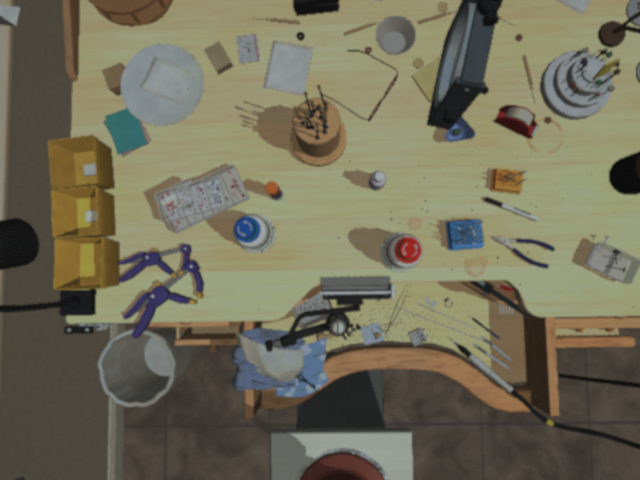

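View pics/side.png

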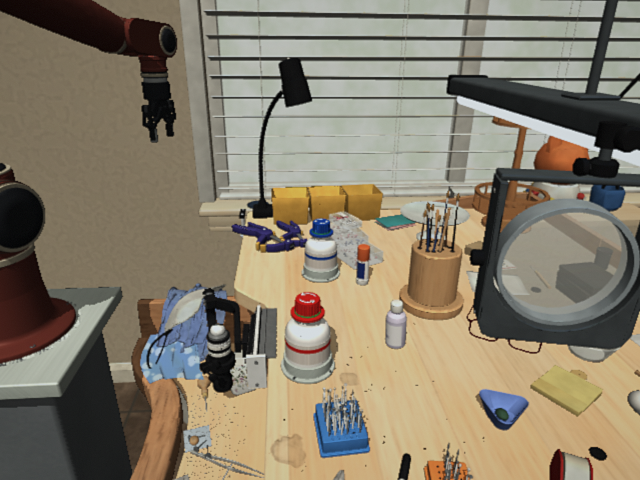

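The top view shows the red cap at about (408,250) and the blue cap at (246,229). The side view shows the red cap at (307,305) and the blue at (321,228). A low clamp stands left of the red bottle in the side view. Next I'll refine the red cap centre and check the heights along the path.

```bash
python3 - <<'E'
from h import *
for n in("top","side"):
    im,P=pts(n);h=cv2.cvtColor(im,cv2.COLOR_RGB2HSV)
    m=((h[...,0]<8)|(h[...,0]>172))&(h[...,1]>120)&(h[...,2]>60)
    near=np.hypot(P[...,0]-.554,P[...,1]+.145)<.05
    M=manip.camera_model(n);K=np.array(M["mtx"]);T=np.linalg.inv(np.array(M["world_to_cam"]))
    for zl,zh,z in((.128,.142,.134),(.1,.14,.11)):
        mm=(m&near&(P[...,2]>zl)&(P[...,2]<zh)).astype(np.uint8)
        c=max(cv2.findContours(mm,0,1)[0],key=cv2.contourArea)[:,0].astype(float)
        r=np.c_[(c[:,0]-K[0,2])/K[0,0],(c[:,1]-K[1,2])/K[1,1],np.ones(len(c))]@T[:3,:3].T
        w=T[:3,3]+r*((z-T[2,3])/r[:,2])[:,None]
        (cx,cy),rad=cv2.minEnclosingCircle(w[:,:2].astype(np.float32))
        print(n,z,round(cx,4),round(cy,4),round(rad,4),T[:3,3].round(2))
    # obstacles
    ok=(P[...,2]>.14)&(P[...,2]<1.2)&(P[...,0]>.1)&(P[...,0]<.85)&(np.abs(P[...,1])<.75)
    cells={}
    for p in P[ok]:
        k=(round(p[0]*10)/10,round(p[1]*10)/10);a=cells.setdefault(k,[]);a.append(p[2])
    print({k:(len(a),round(float(np.max(a)),2)) for k,a in cells.items() if len(a)>8})
E
```

```text
top 0.134 0.5537 -0.1427 0.0207 [0.52 0.   1.02]
top 0.11 0.5539 -0.1431 0.0265 [0.52 0.   1.02]
{(0.8, -0.2): (2384, 0.36), (0.8, 0.0): (253, 0.25), (0.8, 0.1): (156, 0.25), (0.6, 0.5): (1141, 0.42), (0.5, 0.5): (551, 0.42), (0.5, 0.6): (142, 0.22), (0.4, 0.6): (86, 0.22), (0.2, 0.6): (19, 0.26)}
side 0.134 0.5544 -0.154 0.022 [ 0.52 -0.77  0.51]
side 0.11 0.5551 -0.1375 0.0439 [ 0.52 -0.77  0.51]
{(0.1, 0.3): (445, 0.59), (0.1, 0.4): (1282, 0.59), (0.1, 0.5): (229, 0.56), (0.2, 0.5): (1258, 0.56), (0.2, 0.4): (181, 0.55), (0.2, 0.6): (2082, 0.55), (0.1, 0.6): (255, 0.48), (0.5, 0.5): (543, 0.47), (0.6, 0.5): (619, 0.47), (0.5, 0.6): (325, 0.39), (0.2, 0.7): (88, 0.35), (0.4, 0.6): (51, 0.23), (0.8, -0.2): (5756, 0.36), (0.8, 0.1): (230, 0.25), (0.8, 0.0): (552, 0.24), (0.1, 0.0): (45, 0.25)}
```

```bash
python3 -m crank '[{"x":-2.8,"y":-3.0},{"x":-2.8,"y":-3.0},{"x":-2.8,"y":-3.0},{"x":-2.8,"y":-3.0},{"x":-2.8,"y":-3.0}]' 100
python3 -m crank '[{"x":-2.8,"y":-3.0},{"x":-2.8,"y":-3.0},{"x":-2.8,"y":-3.0},{"x":-2.8,"y":-3.0},{"x":-2.8,"y":-3.0}]'
python3 -c "
from plant import manip;print(manip.state()['joint_pos'])"
```

```text
[ 1.17802613e+00  5.31504299e-02  1.61375047e+00  2.13061810e-05
  1.47600811e+00 -1.19032270e-01]schema error: expected keys x, y, z, turn
schema error: expected keys x, y, z, turn
```

All four keys are needed in each row.

```bash
python3 -m crank '[{"x":-2.8,"y":-3.0,"z":0,"turn":0},{"x":-2.8,"y":-3.0,"z":0,"turn":0},{"x":-2.8,"y":-3.0,"z":0,"turn":0},{"x":-2.8,"y":-3.0,"z":0,"turn":0},{"x":-2.8,"y":-3.0,"z":0,"turn":0}]' 100
python3 -m crank '[{"x":-2.8,"y":-3.0,"z":0,"turn":0},{"x":-2.8,"y":-3.0,"z":0,"turn":0},{"x":-2.8,"y":-3.0,"z":0,"turn":0},{"x":-2.8,"y":-3.0,"z":0,"turn":0},{"x":-2.8,"y":-3.0,"z":0,"turn":0}]'
python3 -c "
from plant import manip;print(manip.state()['joint_pos'])"
```

```text
time: 0.7
tool_pos: [0.2635, 0.4179, 0.2311]
tool_rot: [0.0, 0.136, 0.991, -0.0]
contact_force: [1.4, -0.1, 0.2]
gripper_width: 0.996
grasp_force: 0.0
time: 1.2
tool_pos: [0.3578, 0.2357, 0.2313]
tool_rot: [0.0, 0.136, 0.991, 0.0]
contact_force: [1.1, -0.4, -0.5]
gripper_width: 0.997
grasp_force: 0.0
[ 4.08358154e-01 -4.50060479e-01  2.04626457e+00  1.95683555e-05
  1.54487401e+00 -8.89000188e-01]
```

```bash
python3 -m crank '[{"x":-2.9,"y":-3.1,"z":0,"turn":0},{"x":-2.9,"y":-3.1,"z":0,"turn":0},{"x":-2.9,"y":-3.1,"z":0,"turn":0},{"x":-2.9,"y":-3.1,"z":0,"turn":0},{"x":-2.9,"y":-3.1,"z":0,"turn":0}]'
python3 -m crank '[{"x":-2.9,"y":-3.1,"z":0,"turn":0},{"x":-2.9,"y":-3.1,"z":0,"turn":0},{"x":-2.9,"y":-3.1,"z":0,"turn":0},{"x":-2.9,"y":-3.1,"z":0,"turn":0},{"x":-2.5,"y":-2.7,"z":0,"turn":0}]'
python3 -m crank '[{"x":0,"y":0,"z":1,"turn":0.14},{"x":0,"y":0,"z":1,"turn":0.14},{"x":0,"y":0,"z":1,"turn":0.14},{"x":0,"y":0,"z":1,"turn":0.14},{"x":0,"y":0,"z":0,"turn":0}]'
cat >> h.py <<'E'
def off(target=(.5538,-.1435)):
    from scipy.spatial.transform import Rotation as R
    s=manip.state();q=s['tool_rot'];r=R.from_quat([q[1],q[2],q[3],q[0]])
    p=np.array([*target,.134]);print("tool-frame shift cm",(r.inv().apply(p-s['tool_pos'])*100).round(2),"pos",s['tool_pos'].round(4),s['joint_pos'].round(2),s['contact_force'].round(1),s['ft_torque'].round(2))
E
python3 -c "
from h import *;off()"
```

```text
time: 1.7
tool_pos: [0.4555, 0.047, 0.2313]
tool_rot: [0.0, 0.137, 0.991, 0.0]
contact_force: [0.4, -0.1, 0.6]
gripper_width: 0.999
grasp_force: 0.0
time: 2.2
tool_pos: [0.5506, -0.1368, 0.231]
tool_rot: [-0.0, 0.137, 0.991, 0.0]
contact_force: [0.5, -0.1, 0.2]
gripper_width: 1.003
grasp_force: 0.0
time: 2.7
tool_pos: [0.5489, -0.1344, 0.1892]
tool_rot: [-0.002, 0.405, 0.914, -0.0]
contact_force: [0.5, -0.2, 0.1]
gripper_width: 1.003
grasp_force: 0.0
tool-frame shift cm [-1.02 -0.24  5.51] pos [ 0.5489 -0.1344  0.1892] [-0.37 -0.06  1.79 -0.    1.41 -1.11] [ 0.5 -0.2  0.1] [-0.04  0.    0.01]
```

```bash
python3 -m crank '[{"x":-1.0,"y":-0.2,"z":1.5,"turn":0},{"x":0,"y":0,"z":1,"turn":0},{"x":0,"y":0,"z":0,"turn":0}]'
python3 - <<'E'
from h import *
off()
ims=[]
for n,(u,v) in(("top",(408,250)),("side",(307,300))):
    im,P=pts(n);ims.append(cv2.resize(im[v-60:v+60,u-60:u+60],(390,390),interpolation=cv2.INTER_CUBIC))
cv2.imwrite("pics/b.png",np.hstack(ims)[...,::-1])
E
```

```text
time: 3.0
tool_pos: [0.5541, -0.1433, 0.1638]
tool_rot: [-0.002, 0.405, 0.914, -0.0]
contact_force: [-0.2, -0.2, 0.1]
gripper_width: 0.996
grasp_force: 0.0
tool-frame shift cm [-0.   -0.03  2.98] pos [ 0.5541 -0.1433  0.1638] [-0.38 -0.02  1.8   0.    1.36 -1.12] [-0.2 -0.2  0.1] [-0.06  0.01  0.02]
```

View pics/b.png

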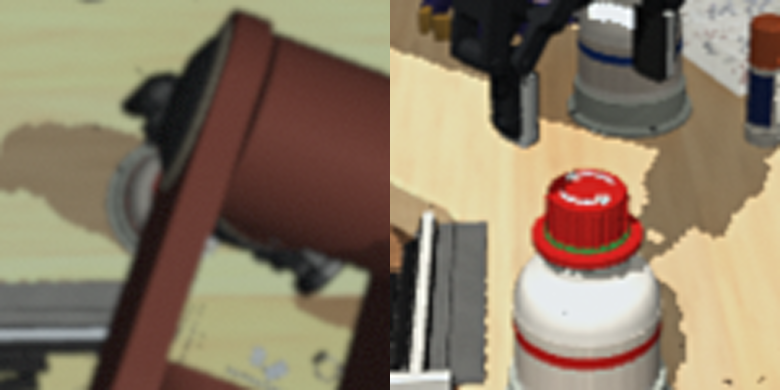

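The side crop shows the open fingers at columns 512 and 655, centred over the red cap at about 587. It is ready for the descent.

```bash
python3 -m crank '[{"x":0,"y":0,"z":1.5,"turn":0},{"x":0,"y":0,"z":1.5,"turn":0},{"x":0,"y":0,"z":1.2,"turn":0},{"x":0,"y":0,"z":0.8,"turn":0},{"x":0,"y":0,"z":0,"turn":0}]'
python3 -m crank '[{"x":0,"y":0,"z":0,"turn":0},{"x":0,"y":0,"z":0,"turn":0},{"x":0,"y":0,"z":0,"turn":0},{"x":0,"y":0,"z":0,"turn":0},{"x":0,"y":0,"z":0,"turn":0}]' 0
python3 -m crank '[{"x":0,"y":0,"z":0,"turn":0},{"x":0,"y":0,"z":0,"turn":0},{"x":0,"y":0,"z":0,"turn":0},{"x":0,"y":0,"z":0,"turn":0},{"x":0,"y":0,"z":0,"turn":0}]'
python3 - <<'E'
from h import *
off()
im,P=pts("side");cv2.imwrite("pics/c.png",cv2.resize(im[240:360,247:367],(480,480),interpolation=cv2.INTER_CUBIC)[...,::-1])
E
```

```text
time: 3.6
tool_pos: [0.554, -0.143, 0.1139]
tool_rot: [-0.002, 0.405, 0.914, -0.0]
contact_force: [-1.0, 0.3, 0.7]
gripper_width: 0.996
grasp_force: 0.0
time: 4.1
tool_pos: [0.5545, -0.145, 0.1179]
tool_rot: [-0.001, 0.405, 0.914, -0.002]
contact_force: [-7.8, -4.2, 6.6]
gripper_width: 0.444
grasp_force: 59.3
time: 4.6
tool_pos: [0.5545, -0.145, 0.118]
tool_rot: [-0.0, 0.405, 0.914, -0.002]
contact_force: [-7.1, -4.1, 7.0]
gripper_width: 0.446
grasp_force: 59.3
tool-frame shift cm [ 0.15  0.04 -1.6 ] pos [ 0.5545 -0.145   0.118 ] [-0.38  0.03  1.83 -0.    1.28 -1.12] [-7.1 -4.1  7. ] [-0.43  1.15  0.  ]
```

View pics/c.png

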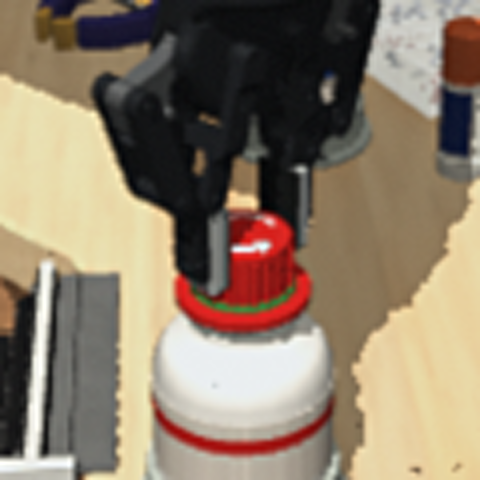

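The pads are on the grip and the tips are near the flange, with the arm about 4 mm off its command. Next is the push down, with a small lateral correction.

```bash
python3 -m crank '[{"x":-0.1,"y":-0.1,"z":0.3,"turn":0},{"x":0,"y":0,"z":0.4,"turn":0},{"x":0,"y":0,"z":0.3,"turn":0},{"x":0,"y":0,"z":0,"turn":0},{"x":0,"y":0,"z":0,"turn":0}]'
python3 -c "
from h import *;off()"
```

```text
time: 5.15
tool_pos: [0.5545, -0.1451, 0.1086]
tool_rot: [-0.001, 0.405, 0.914, -0.001]
contact_force: [-9.1, 1.4, 11.2]
gripper_width: 0.44
grasp_force: 60.2
tool-frame shift cm [ 0.17  0.05 -2.54] pos [ 0.5545 -0.1451  0.1086] [-0.39  0.04  1.84 -0.    1.27 -1.12] [-9.1  1.4 11.2] [0.28 1.45 0.  ]
```

```bash
python3 -m crank '[{"x":0.15,"y":-0.15,"z":0.1,"turn":0},{"x":0,"y":0,"z":0,"turn":-0.1},{"x":0,"y":0,"z":0,"turn":-0.1},{"x":0,"y":0,"z":0,"turn":-0.1},{"x":0,"y":0,"z":0,"turn":0}]'
python3 -c "
from h import *;off()"
```

```text
time: 5.65
tool_pos: [0.5545, -0.145, 0.1089]
tool_rot: [0.002, 0.263, 0.965, 0.0]
contact_force: [-3.6, 2.4, 11.0]
gripper_width: 0.446
grasp_force: 59.8
tool-frame shift cm [ 0.13  0.1  -2.51] pos [ 0.5545 -0.145   0.1089] [-0.39  0.04  1.84  0.    1.26 -1.42] [-3.6  2.4 11. ] [ 0.46  0.64 -0.  ]
```

```bash
python3 -m crank '[{"x":0,"y":0,"z":0,"turn":-0.12},{"x":0,"y":0,"z":0,"turn":-0.12},{"x":0,"y":0,"z":0,"turn":-0.12},{"x":0,"y":0,"z":0,"turn":-0.12},{"x":0,"y":0,"z":0,"turn":0}]'
python3 -m crank '[{"x":0,"y":0,"z":0,"turn":-0.1},{"x":0,"y":0,"z":0,"turn":-0.1},{"x":0,"y":0,"z":0,"turn":-0.08},{"x":0,"y":0,"z":0,"turn":0},{"x":0,"y":0,"z":0,"turn":0}]'
python3 -c "
from h import *;off()"
```

```text
time: 6.15
tool_pos: [0.5546, -0.1447, 0.1089]
tool_rot: [0.002, 0.026, 1.0, 0.0]
contact_force: [-4.5, 2.5, 11.4]
gripper_width: 0.44
grasp_force: 59.9
time: 6.65
tool_pos: [0.5545, -0.1446, 0.1089]
tool_rot: [0.002, -0.113, 0.994, 0.0]
contact_force: [-3.2, 3.6, 11.3]
gripper_width: 0.439
grasp_force: 59.9
tool-frame shift cm [ 0.04  0.12 -2.51] pos [ 0.5545 -0.1446  0.1089] [-0.39  0.04  1.84  0.    1.26 -2.18] [-3.2  3.6 11.3] [0.77 0.69 0.03]
```

```bash
python3 -m crank '[{"x":0,"y":0,"z":-0.5,"turn":0},{"x":0,"y":0,"z":-0.5,"turn":0},{"x":0,"y":0,"z":-0.5,"turn":0},{"x":0,"y":0,"z":-0.4,"turn":0},{"x":0,"y":0,"z":0,"turn":0}]'
python3 - <<'E'
from h import *
off()
im,P=pts("side");cv2.imwrite("pics/d.png",cv2.resize(im[240:360,247:367],(480,480),interpolation=cv2.INTER_CUBIC)[...,::-1])
E
```

```text
time: 7.15
tool_pos: [0.5544, -0.1446, 0.1259]
tool_rot: [0.002, -0.113, 0.994, -0.0]
contact_force: [3.3, 3.7, 2.3]
gripper_width: 0.442
grasp_force: 59.8
tool-frame shift cm [ 0.03  0.12 -0.81] pos [ 0.5544 -0.1446  0.1259] [-0.39  0.02  1.83  0.    1.29 -2.18] [3.3 3.7 2.3] [ 0.63 -0.46  0.02]
```

View pics/d.png

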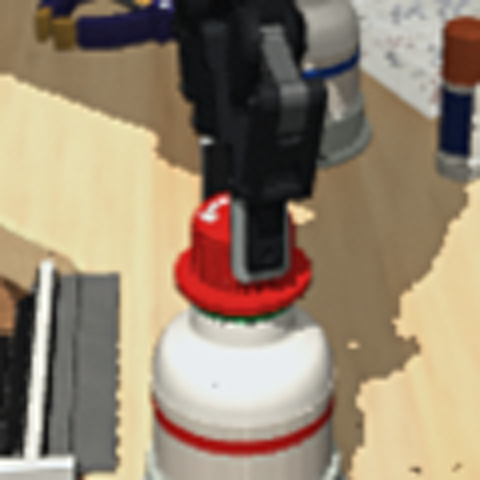

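The cap has risen, and the green band shows under the flange at about (250,318) in the crop. I'll let go and retreat upward.

```bash
python3 -m crank '[{"x":0,"y":0,"z":0,"turn":0},{"x":0,"y":0,"z":0,"turn":0},{"x":0,"y":0,"z":0,"turn":0},{"x":0,"y":0,"z":0,"turn":0},{"x":0,"y":0,"z":0,"turn":0}]' 100
python3 -m crank '[{"x":0,"y":0,"z":-1,"turn":0},{"x":0,"y":0,"z":-2,"turn":0},{"x":0,"y":0,"z":-3,"turn":0},{"x":0,"y":0,"z":-3,"turn":0},{"x":0,"y":0,"z":-2,"turn":0}]'
python3 -m crank '[{"x":0,"y":0,"z":0,"turn":0},{"x":0,"y":0,"z":0,"turn":0},{"x":0,"y":0,"z":0,"turn":0}]'
python3 - <<'E'
from h import *
off()
im,P=pts("side");cv2.imwrite("pics/e.png",cv2.resize(im[200:360,247:407],(560,560),interpolation=cv2.INTER_CUBIC)[...,::-1])
E
```

```text
time: 7.7
tool_pos: [0.5527, -0.1449, 0.1238]
tool_rot: [-0.0, -0.113, 0.994, 0.0]
contact_force: [0.5, -0.1, 1.0]
gripper_width: 1.0
grasp_force: 0.0
time: 8.2
tool_pos: [0.5539, -0.1452, 0.238]
tool_rot: [0.002, -0.113, 0.994, -0.001]
contact_force: [0.5, -1.0, -0.2]
gripper_width: 0.999
grasp_force: 0.0
time: 8.5
tool_pos: [0.5523, -0.1445, 0.2325]
tool_rot: [-0.001, -0.113, 0.994, 0.001]
contact_force: [-0.6, -0.6, -0.8]
gripper_width: 0.999
grasp_force: 0.0
tool-frame shift cm [-0.2   0.05  9.85] pos [ 0.5523 -0.1445  0.2325] [-0.39 -0.07  1.74 -0.    1.48 -2.18] [-0.6 -0.6 -0.8] [-0.01 -0.02  0.02]
```

View pics/e.png

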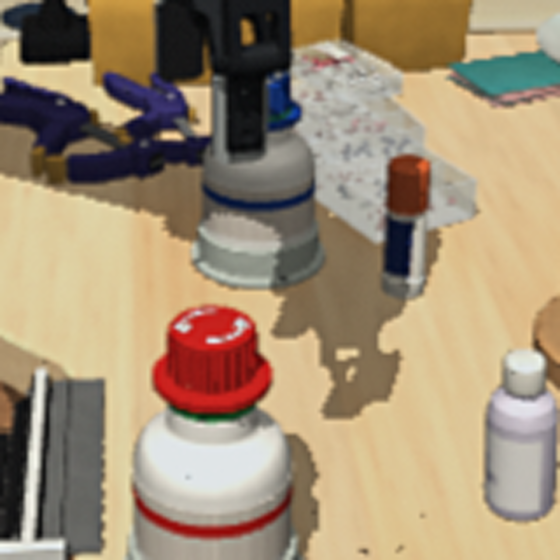

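The red cap at (212,355) stands sprung up with the green band showing at (210,412). The gripper is clear and the blue cap is untouched.

```bash
python3 -c "
from plant import manip;print(manip.job_done())"
```

```text
the job is handed in; nothing more can be done
None
```

The red cap was pushed down, turned about 1.06 rad counterclockwise and let go; the last picture shows it sprung up with the green band visible and the blue cap untouched, and the job was handed in at about 8.5 s.

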